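Select the three-dot filter, then open the beam shutter

ROBOT

A 7-joint arm with a two-finger parallel gripper is mounted at the origin on the work surface. World frame = base frame: x ahead of the robot, y to its left, z up, the work surface at z = 0. Lengths are in m, angles in rad, forces in N, time in s.
With the tool pointing down it reaches from about 0.425 to 0.8 m from the base axis. Payload 8.3 kg.
Tool frame: the origin (TCP) lies at the very end of the fingers, on their centre line; the grasp point (between the pads) lies 19 mm behind it; z points along the fingers, y is the line along which they close (so a half turn about z gives the same grasp; the last joint's range is limited). The gripper opens to 85 mm and grips with 20 to 120 N. Pads are 22 mm wide; open, the fingers measure 114 mm over their backs; the gripper's body (76 mm by 85 mm) begins 54 mm behind the grasp point. The pads swing forward as they close: fully open they stand 13 mm farther back than shut.
Start: joints at [-1.367, 0.383, 0.016, 1.37, -0.006, 1.388, -0.046], TCP at [0.165, 0.603, 0.231] pointing down, gripper open.
Joint ranges: [-2.95, 2.95], [-0.25, 2.06], [-1.52, 1.56], [0.18, 2.33], [-1.44, 4.58], [0.02, 2.06], [-3.01, 3.01]. Speed limits (rad/s): [2.39, 2.39, 3.01, 3.01, 3.14, 3.14, 3.14].

INTERFACE

Orientations are given as [roll, pitch, yaw] about the fixed x, y, z axes, in that order (R = Rz(yaw) Ry(pitch) Rx(roll)).
In Python, from rig import sense, read_camera, camera_params, finish_job gives the robot as it stands.
- The arm moves only by the tool send_rows, never from a script. Its argument "plan" is a list that holds one entry, the list of rows, each a list of 6 numbers: the shift along the tool's x, y, z each as a share of 0.04 m, from -1 to 1, then the turn, a rotation vector about the tool's x, y, z each as a share of 6 degrees, from -1 to 1. In form: [[[dx, dy, dz, wx, wy, wz], ...]]. A call has 1 to 20 rows; each row shifts and turns the commanded pose from where the row before left it, along the tool's axes as they then stand; what a row does not reach is not made up. A row lasts 1/8 s, in which the tool goes at most 62.5 mm and 10.7 degrees, less where a joint would pass 70% of its speed; a pose out of reach is approached as far as the arm can. A call with a number of a shift or a turn outside -1 to 1 is refused whole. A call with a gripper value outside its range is refused whole. "gripper" is the gripper's target within -1 to 1 (shut at 1, half-way at 0, fully open at -1), set as the call begins (left out, the last holds). The fingers move at their own pace and stop on an object; "squeeze" is the grip in N (left out, the last holds). Time passes only in rows, so rows that do not move let the fingers close. It gives the time, the measured TCP pose, the force, the opening and the grip force at its end, in the units of the state.
- sense(): the state, without advancing time (a new reading comes with each control period).
- read_camera(name): name is "side" or "top"; returns the picture (420x560x3 uint8, red, green, blue); there is no depth.
- camera_params(name): a dict with "camera_matrix" (3x3 intrinsics, pixels), "R" (3x3) and "t" (3): a world point X has camera coordinates R X + t. Camera axes: x right, y down, z forward; pixel columns grow to the right and rows downward; lengths in m; the calibration is good to about 2 mm. A picture is of the moment at which its call begins. camera_params takes no time and is no camera call.
- finish_job(): hands the job in; it is judged then, once.
The state is a dict: "time_s": time; "joint_pos": joint angles; "joint_velocities": joint speeds; "tau": joint torques, N m; "tcp_pos": TCP position; "tool_rot": TCP orientation; "wrist_force": force on the tool from outside, world axes, zero at the start; "ft_torque": the same for the moment, N m; "gripper_width": finger opening in m; "finger_force": force on a finger pad.
Only numpy, scipy, OpenCV 4.12 (cv2) and the standard library are available. Lean on these libraries where they do the work, as an engineer would, in place of code of your own. Each camera call takes 0.05 s, during which the arm holds its last target. There are 200 camera calls.

TASK

On the optical table, push the upright tab of the filter wheel round with the fingertips until it points at the label with three dots. Only after that, push the shutter's tab along its track to the end so that the beam port is fully uncovered. Only push: do not lift the wheel off its seat, and leave the loose things lying around where they are.

Things in the scene. Friction and masses are not known exactly. Their poses are not given: they have to be found in the camera images.
- turret: grey round housing fixed to the table, 236 mm diameter, flat top at 40 mm; origin on the wheel's vertical axis at table height. On it a flat black filter wheel, 124 mm diameter, top at 54 mm (steel hub to 58 mm). Four labels lie on its rim at four of five places 72 degrees apart, in any order; the fifth, on its +x axis, has none, and the tab starts within 25 degrees of it
- wheel (a joint): turn of the wheel about the vertical axis, rad, counter-clockwise from above positive, 0 when the tab lies on the housing's +x axis. Turns freely either way through all five places (stops only beyond a full turn); light friction (about 1 N at the tab), no clicks: it stays where it is left
- wheel_tab (a point): middle of the top edge of the wheel's tab: an upright aluminium plate at the wheel's edge, 8 mm thick tangentially (the push direction), 24 mm wide radially (62 to 86 mm from the axis), from the wheel's top to 96 mm above the table. Its +x axis points radially outward. Nothing else of the wheel stands above 58 mm
- wheel_pointer (a point): the point that the tab points at: straight outward of the tab, 101 mm from the wheel's axis, 41 mm above the table, in the circle on which the labels' centres lie
- spindle (a joint): height of the wheel and its spindle above their seat, m: 0 seated. The wheel (about 0.45 kg) lies loosely on its seat and comes up if it is lifted by the tab
- label_1: round white label, 32 mm diameter, 1 mm thick, with 1 black dot (8 mm each); origin at its centre on the housing's top, 40 mm above the table, 101 mm from the wheel's axis
- label_2: round white label, 32 mm diameter, 1 mm thick, with 2 black dots (8 mm each); origin at its centre on the housing's top, 40 mm above the table, 101 mm from the wheel's axis
- label_3: round white label, 32 mm diameter, 1 mm thick, with 3 black dots (8 mm each); origin at its centre on the housing's top, 40 mm above the table, 101 mm from the wheel's axis
- label_4: round white label, 32 mm diameter, 1 mm thick, with 4 black dots (8 mm each); origin at its centre on the housing's top, 40 mm above the table, 101 mm from the wheel's axis
- shutter_base: shutter: grey bar fixed to the table, 180 (x) x 60 (y) x 25 mm, two low black guide rails on top (to 33 mm height); origin under its centre at table height. A black round beam port 25 mm in diameter with an aluminium rim is in its top, 35 mm from the centre towards its -x end
- shutter (a joint): travel of the aluminium shutter plate (46 x 44 mm) along the bar's +x axis, m: 0 closed (plate over the port), 0.060 at the far stop, fully open. Starts at 0 to 0.006. Friction about 1.5 N, stays where it is left
- shutter_tab (a point): middle of the top edge of the shutter plate's upright aluminium tab: 8 mm thick along the track (x), 28 mm wide across it, its top 71 mm above the table, standing on the middle of the plate (plate top 31 mm above the table). At travel 0 it is 35 mm from the bar's centre towards -x. Its +x axis is the opening direction
- screwdriver: loose screwdriver, 190 mm, lying on the table; leave it alone; origin at the middle of its underside
- post: loose steel optical post, upright, 25 mm diameter, 68 mm tall; leave it alone; origin at the middle of its underside
- lens_cap: loose black lens cap, 40 mm diameter, 14 mm tall; leave it alone; origin at the middle of its underside
- pliers: loose red-handled pliers lying flat, about 140 mm long; leave it alone; origin at the middle of its underside
- lens_mount: loose black lens mount, 63 mm tall; leave it alone; origin at the middle of its underside
- filter_box: loose white plastic box 60 x 60 x 25 mm; leave it alone; origin at the middle of its underside
Mind the look-alikes: they are no part of the job. Leave any orange look-alike of the turret alone. Leave any yellow look-alike of the shutter_base alone.

How it is judged:
By the outcome, as a careful person would: the job done as asked, in the order asked, and still so for the second after the job is handed in, with the robot touching nothing.
It also fails if it takes over 48 s, if anything falls off the work surface, if the arm or the gripper's body presses on something with over 40 N, if the wrist force passes 120 N, or if a joint passes its speed limit or range.

## Working session

There is one attempt and no reset: what is moved stays moved. The work goes in short steps, Python scripts to look and compute and a tool call to move; the robot and the scene stay as the last step left them, time stands still between calls to the robot, and variables do not carry over. Pictures are saved under pics/ and viewed, at most 10 in all, crops included, and the job is handed in when it is done.

Besides the shell and the picture viewer there is one more tool, called after "Emit:" as name(argument=value, ...), one argument or row to a line, values as JSON. send_rows: Moves the arm, as the interface text tells. Its arguments: {"type":"object","properties":{"plan":{"type":"array"},"gripper":{"type":"number"},"squeeze":{"type":"number"}},"required":["plan"]}

```bash
mkdir -p pics; ls
python3 - <<'E'
from rig import *
import cv2,numpy as np
for n in("top","side"):
    cv2.imwrite(f"pics/{n}0.png",cv2.cvtColor(read_camera(n),cv2.COLOR_RGB2BGR))
    p=camera_params(n);R=np.array(p["R"]);print(n,np.round(p["camera_matrix"],1).tolist(),np.round(R,3).tolist(),(-R.T@p["t"]).round(3))
s=sense();print(s)
E
```

```text
pics
top [[538.7, 0.0, 279.8], [0.0, 538.7, 207.8], [0.0, 0.0, 1.0]] [[0.01, -1.0, 0.002], [-0.987, -0.01, -0.162], [0.162, 0.0, -0.987]] [0.32  0.015 1.359]
side [[501.8, 0.0, 288.3], [0.0, 501.8, 210.2], [0.0, 0.0, 1.0]] [[-0.885, -0.465, 0.02], [-0.36, 0.657, -0.663], [0.295, -0.594, -0.749]] [0.138 0.794 1.058]
{'time_s': 0.1, 'joint_pos': array([-1.3668772 ,  0.3841813 ,  0.01637243,  1.37102646, -0.00630828,
        1.38820782, -0.04649168]), 'joint_velocities': array([-0.00064986, -0.00251528, -0.0002183 , -0.00347347,  0.00050444,
        0.00062163,  0.00116337]), 'tau': array([ 1.90915045e-03, -6.29125714e+01,  8.46967064e-01, -3.72761250e+01,
        1.66757964e-02,  1.04701225e-02,  7.14330713e-05]), 'tcp_pos': array([0.16463114, 0.60246336, 0.23037211]), 'tool_rot': array([-3.13981869e+00,  1.72398013e-05,  2.87484632e+00]), 'wrist_force': array([-0.70865203, -0.41030888,  0.40234967]), 'ft_torque': array([-0.00497367,  0.00965784,  0.01876696]), 'finger_force': 0.0, 'gripper_width': 0.08534370336484544}
```

View pics/top0.png

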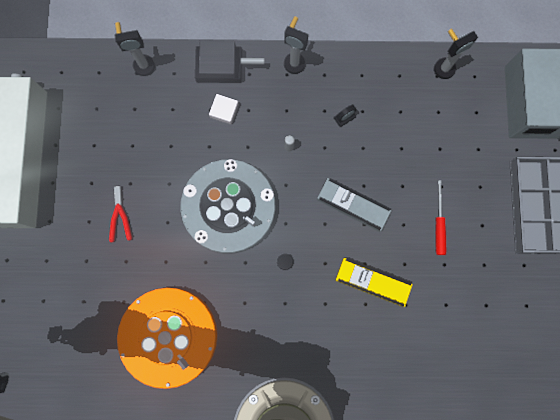

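View pics/side0.png

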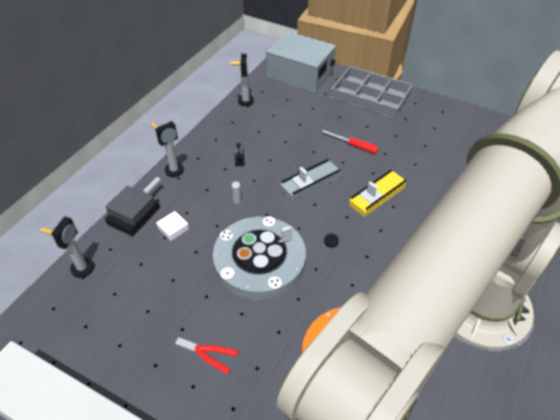

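The top view shows the grey turret centred near (228,206). Its labels are at (231,166), (267,195), (201,237) and (190,190), and the tab is near (250,221). The grey shutter is near (354,203) with its tab at about (345,197). I'll zoom in and measure next.

```bash
cat > h.py <<'E'
from rig import *
import cv2,numpy as np
def ray(n,uv,z):
    p=camera_params(n);R=np.array(p["R"]);c=-R.T@p["t"]
    d=R.T@np.linalg.solve(p["camera_matrix"],[uv[0],uv[1],1]);return c+d*(z-c[2])/d[2]
def proj(n,X):
    p=camera_params(n);q=np.array(p["camera_matrix"])@(np.array(p["R"])@X+p["t"]);return q[:2]/q[2]
E
python3 - <<'E'
from h import *
im=cv2.imread("pics/top0.png")
a=cv2.resize(im[150:262,172:284],None,fx=5,fy=5,interpolation=cv2.INTER_CUBIC)
b=cv2.resize(im[170:240,310:400],(560,436),interpolation=cv2.INTER_CUBIC)[:, :240*2]
cv2.imwrite("pics/zt.png",a)
s=cv2.imread("pics/side0.png")
b=cv2.resize(im[170:238,312:398],None,fx=4.6,fy=4.6,interpolation=cv2.INTER_CUBIC)
c=cv2.resize(s[150:205,272:352],None,fx=4.6,fy=4.6,interpolation=cv2.INTER_CUBIC)
w=max(b.shape[1],c.shape[1]);P=lambda i:np.pad(i,((0,0),(0,w-i.shape[1]),(0,0)))
cv2.imwrite("pics/zs.png",np.vstack([P(b),P(c)]))
# labels
m=(im.min(2)>205).astype(np.uint8); m=cv2.morphologyEx(m,cv2.MORPH_CLOSE,np.ones((5,5)))
n,l,st,ce=cv2.connectedComponentsWithStats(m)
for i in range(1,n):
    if 40<st[i,4]<400 and 170<ce[i,0]<290 and 150<ce[i,1]<260: print(ce[i].round(1),st[i],ray("top",ce[i],.041).round(4))
E
```

```text
[230.  164.8] [224 159  13  12 115] [0.6433 0.1413 0.041 ]
[189.4 190.4] [184 185  12  12 116] [0.5768 0.2407 0.041 ]
[266.6 194.4] [261 189  12  12 122] [0.5687 0.0484 0.041 ]
[243.  204.4] [237 198  13  13 134] [0.543  0.1065 0.041 ]
[218.2 213.1] [206 206  32  19 208] [0.5205 0.1673 0.041 ]
[200.8 236.2] [195 230  13  13 130] [0.4626 0.2084 0.041 ]
```

View pics/zt.png

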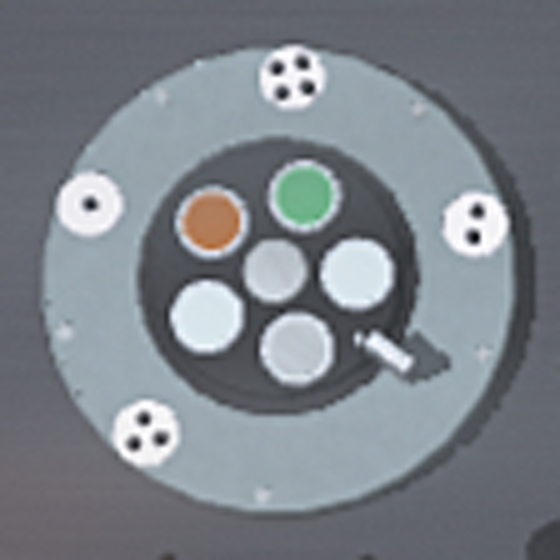

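View pics/zs.png

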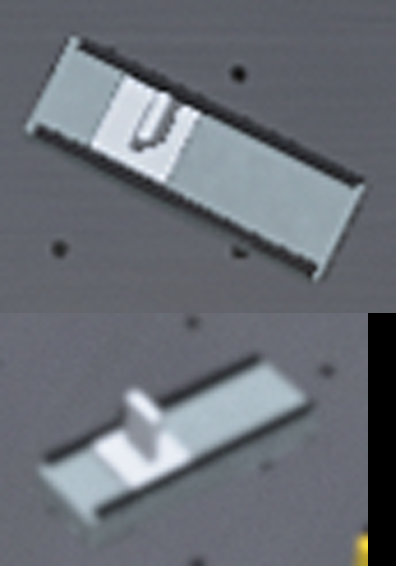

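```bash
cat >> h.py <<'E'
from scipy.optimize import least_squares
def tabtop(im,box,z,th,n="top"):
    u0,v0,u1,v1=box;m=np.zeros(im.shape[:2],np.uint8);m[v0:v1,u0:u1]=(im[v0:v1,u0:u1].min(2)>th)
    k,l,st,ce=cv2.connectedComponentsWithStats(m);i=1+np.argmax(st[1:,4]);ys,xs=np.where(l==i)
    r=cv2.minAreaRect(np.c_[xs,ys].astype(np.float32))
    return ce[i],st[i],[ray(n,c,z) for c in cv2.boxPoints(r)]
E
python3 - <<'E'
from h import *
im=cv2.imread("pics/top0.png")
L=np.array([[.6433,.1413],[.5768,.2407],[.4626,.2084],[.5687,.0484]])
s=least_squares(lambda q:np.hypot(*(L-q).T)-.101,[.55,.15]);c=s.x
print("c",c.round(4),"res",s.fun.round(4),np.degrees(np.arctan2(*(L-c).T[::-1])).round(1))
# housing check by side view labels
sd=cv2.imread("pics/side0.png");m=(sd.min(2)>190).astype(np.uint8);m=cv2.morphologyEx(m,cv2.MORPH_CLOSE,np.ones((5,5)))
k,l,st,ce=cv2.connectedComponentsWithStats(m)
for i in range(1,k):
    if 50<st[i,4]<300 and 200<ce[i,0]<310 and 205<ce[i,1]<300: print("side",ce[i].round(1),st[i,2:],ray("side",ce[i],.041).round(4))
g=im[214:228,240:258].min(2);print(g)
# tab top corners read from zoom
for uv in([388,350],[358,338],[410,365]):
    p=np.array(uv)/5-.4+[172,150];X=ray("top",p,.096);d=X[:2]-c;print(p,X.round(4),np.hypot(*d).round(4),np.degrees(np.arctan2(d[1],d[0])).round(1))
print("nominal tab centre px at -130:",proj("top",np.r_[c+.074*np.array([np.cos(-2.27),np.sin(-2.27)]),.096]))
# shutter bar corners (top z=.025) rails .033
C=np.array([[75,40],[365,185],[320,278],[27,130]])/4.6-.4+[312,170]
W=np.array([ray("top",p,.029) for p in C]);print(W.round(4));print("ctr",W.mean(0).round(4),[np.hypot(*(W[i]-W[i-1])[:2]).round(4) for i in range(4)],np.degrees(np.arctan2(*(W[1]-W[0]+W[2]-W[3])[1::-1])))
T=np.array([[163,93],[140,140],[150,120]])/4.6-.4+[312,170];print(T,[ray("top",t,.071).round(4) for t in T])
print(im[186:206,336:356].min(2))
E
```

```text
c [0.5422 0.1459] res [ 0.0002 -0.0001  0.0002  0.    ] [ -2.6  70.  141.9 -74.8]
side [268.5 221.4] [ 14  11 118] [0.5664 0.0481 0.041 ]
side [226.3 235. ] [ 14  12 127] [0.6396 0.1406 0.041 ]
side [227.  272.6] [ 15  14 159] [0.5753 0.2388 0.041 ]
side [274.4 281.9] [ 16  13 161] [0.4611 0.2074 0.041 ]
[[ 72  72  70  71  70  70  70  70  73  62  54  51  63  70 144 161 156 152]
 [ 73  72  71  66  66  65  63  63  64  54  53  64  66 113 155 162 159 156]
 [ 71  70  65 123  93  50 138 140  76  41  60  69  61 141 134 112 149 160]
 [ 71  69  88 209 139 123 211 220 162  78  53  67  62 107 100  84 107 149]
 [ 71  70  75 175 130 203 246 236 219 201 119  50  74  91  92  90  89 107]
 [ 71  74  69  96  80 152 196 234 234 229 211 137  85  88  95  93  95  89]
 [ 72  75  72  71  64 100 125 161 230 234 228 215 164  96  83  93  95  93]
 [ 75  76  77  76  68  70  78 103 154 232 236 227 207 207 144  91  98  96]
 [ 75  77  78  72  61  57  66  82 108 146 190 228 227 236 156  86  96  97]
 [ 81  79  71  63  63  70  74  68 100 113 125 163 225 185 106  91  96  97]
 [ 75  69  66  73  76  77  72  92 139 152 13
[... 1903 characters left out ...]
 214 201
  150 141]
 [209 207 206 210 215 166 193 220 226 169 116 110 103 191 216 212 215 173
  146 146]
 [207 208 209 211 199 144 207 233 208 142 110 107 173 211 215 216 201 158
  144 147]
 [209 207 208 216 173 115 138 161 142 113 105  98 189 214 210 218 153 133
  147 147]
 [212 210 210 195 136  96  96  94  98  98 169 192 205 211 213 201 151 141
  150 149]
 [212 212 213 209 163 108  86 168 195 189 208 212 209 208 216 152 134 150
  151 150]
 [217 218 212 214 207 197 191 211 215 212 209 205 207 209 197 148 139 150
  151 148]
 [140 177 215 219 214 213 216 212 210 207 209 206 206 225 177 142 146 147
  150 147]
 [ 58  91 132 183 219 218 211 210 209 210 206 207 209 198 155 142 143 144
  148 148]]
```

Emit:
send_rows(
  plan=[
    [[-0.4,-0.35,0.1,0,0,0],[-0.85,-0.75,0.15,0,0,0],[-0.85,-0.75,0.15,0,0,0],[-0.85,-0.75,0.15,0,0,0],[-0.85,-0.75,0.15,0,0,0],[-0.85,-0.75,0.15,0,0,0],[-0.85,-0.75,0.15,0,0,0],[-0.85,-0.75,0.15,0,0,0],[-0.85,-0.75,0.15,0,0,0],[-0.85,-0.75,0.15,0,0,0],[-0.85,-0.75,0.15,0,0,0],[-0.85,-0.75,0.15,0,0,0],[-0.85,-0.75,0.15,0,0,0],[-0.85,-0.75,0.1,0,0,0],[-0.4,-0.35,0,0,0,0],[0,0,0,0,0,0.9],[0,0,0,0,0,1],[0,0,0,0,0,1],[0,0,0,0,0,0.9],[0,0,0,0,0,0]],
  ],
  gripper=1,
)

```text
time_s: 2.6
tcp_pos: [0.5115, 0.0747, 0.151]
tool_rot: [-3.141, -0.0, 2.478]
wrist_force: [1.0, -0.3, -0.0]
gripper_width: -0.0002
finger_force: 0.0
```

```bash
cat >> h.py <<'E'
def go(x,y,z,yaw):
    s=sense();a=s["tool_rot"][2];d=np.array([x,y])-s["tcp_pos"][:2]
    t=(yaw-np.degrees(a)+180)%360-180
    print("t",s["time_s"],"pos",s["tcp_pos"].round(4),"rpy",np.degrees(s["tool_rot"]).round(1),"F",s["wrist_force"].round(1))
    print("units dx,dy,dz,wz:",np.round([(np.cos(a)*d[0]+np.sin(a)*d[1])/.04,(np.sin(a)*d[0]-np.cos(a)*d[1])/.04,(s["tcp_pos"][2]-z)/.04,-t/6],2))
E
python3 -c "
from h import *
go(.515,.0718,.068,142)"
```

```text
t 2.6 pos [0.5115 0.0747 0.151 ] rpy [-180.   -0.  142.] F [ 1.  -0.3 -0. ]
units dx,dy,dz,wz: [-0.11 -0.    2.07 -0.01]
```

Emit:
send_rows(
  plan=[
    [[-0.2,0,0.3,0,0,0],[0,0,0.6,0,0,0],[0,0,0.6,0,0,0],[0,0,0.4,0,0,0],[0,0,0.15,0,0,0],[0.1,0,0,0,0,0],[0.1,0,0,0,0,0],[0.1,0,0,0,0,0],[0.05,0,0,0,0,0],[0,0,0,0,0,0]],
  ],
)

```text
time_s: 3.85
tcp_pos: [0.5071, 0.0787, 0.0696]
tool_rot: [3.141, 0.0, 2.477]
wrist_force: [-0.1, 0.1, -0.1]
gripper_width: 0.0004
finger_force: 0.0
```

Run:
```python
from h import *
go(.541-.0456+.788*.015,.1455-.0583-.6157*.015,.068,142)
a=read_camera("top")[150:262,172:284,::-1];b=read_camera("side")[195:305,200:312,::-1]
cv2.imwrite("pics/a.png",np.hstack([cv2.resize(i,(400,400),interpolation=cv2.INTER_CUBIC) for i in(a,b)]))
```

```text
t 3.85 pos [0.5071 0.0787 0.0696] rpy [180.    0.  141.9] F [-0.1  0.1 -0.1]
units dx,dy,dz,wz: [-0.01 -0.01  0.04 -0.01]
```

View pics/a.png

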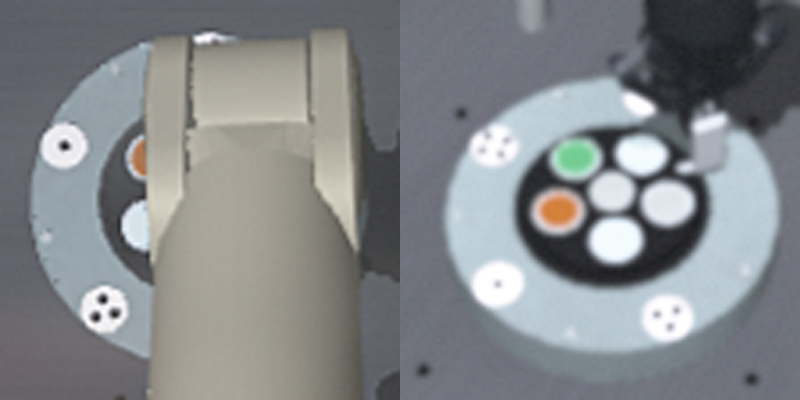

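The side crop shows the finger just behind the tab, which is at (710,145), on the correct side. Now I'll push it clockwise along the circle.

Emit:
send_rows(
  plan=[
    [[0.097,-0.017,0,0,0,0.5],[0.097,-0.017,0,0,0,0.5],[0.097,-0.017,0,0,0,0.5],[0.097,-0.017,0,0,0,0.5],[0.097,-0.017,0,0,0,0.5],[0.097,-0.017,0,0,0,0.5],[0.097,-0.017,0,0,0,0.5],[0.097,-0.017,0,0,0,0.5],[0.097,-0.017,0,0,0,0.5],[0.097,-0.017,0,0,0,0.5],[0.097,-0.017,0,0,0,0.5],[0.097,-0.017,0,0,0,0.5],[0.097,-0.017,0,0,0,0.5],[0.097,-0.017,0,0,0,0.5],[0.097,-0.017,0,0,0,0.5],[0.097,-0.017,0,0,0,0.5],[0.097,-0.017,0,0,0,0.5],[0.097,-0.017,0,0,0,0.5],[0.097,-0.017,0,0,0,0.5],[0,0,0,0,0,0]],
  ],
)

```text
time_s: 6.45
tcp_pos: [0.466, 0.1374, 0.0692]
tool_rot: [-3.141, 0.0, 1.483]
wrist_force: [0.5, 0.0, -0.0]
gripper_width: 0.0001
finger_force: 0.0
```

```bash
cat >> h.py <<'E'
def circ(yaw,r=.074,o=.015,c=(.541,.1455)):
    f=np.radians(yaw-270);return c[0]+r*np.cos(f)-o*np.sin(f),c[1]+r*np.sin(f)+o*np.cos(f)
E
python3 - <<'E'
from h import *
y=np.degrees(sense()["tool_rot"][2]);go(*circ(y),.068,y)
E
```

```text
t 6.45 pos [0.466  0.1374 0.0692] rpy [-180.     0.    84.9] F [ 0.5  0.  -0. ]
units dx,dy,dz,wz: [-0.01 -0.    0.03 -0.  ]
```

Emit:
send_rows(
  plan=[
    [[0.097,-0.017,0,0,0,0.5],[0.097,-0.017,0,0,0,0.5],[0.097,-0.017,0,0,0,0.5],[0.097,-0.017,0,0,0,0.5],[0.097,-0.017,0,0,0,0.5],[0.097,-0.017,0,0,0,0.5],[0.097,-0.017,0,0,0,0.5],[0.097,-0.017,0,0,0,0.5],[0.097,-0.017,0,0,0,0.5],[0,0,0,0,0,0]],
  ],
)

```text
time_s: 7.7
tcp_pos: [0.4704, 0.1722, 0.0692]
tool_rot: [-3.142, 0.0, 1.012]
wrist_force: [0.5, 0.6, -1.7]
gripper_width: -0.0003
finger_force: 0.0
```

Run:
```python
from h import *
y=np.degrees(sense()["tool_rot"][2]);go(*circ(y),.068,y)
b=read_camera("side")[195:305,200:312,::-1]
cv2.imwrite("pics/b.png",cv2.resize(b,(560,550),interpolation=cv2.INTER_CUBIC))
for a in(141.6,145,148,151):
    f=np.radians(a);e=np.array([np.cos(f),np.sin(f)])
    print(a,[((proj("side",np.r_[np.array([.541,.1455])+r*e,.096])-[200,195]+.5)*5).round(0) for r in(.062,.086)])
```

```text
t 7.7 pos [0.4704 0.1722 0.0692] rpy [-180.    0.   58.] F [ 0.5  0.6 -1.7]
units dx,dy,dz,wz: [-0.01  0.    0.03 -0.  ]
141.6 [array([340., 309.]), array([360., 347.])]
145 [array([347., 306.]), array([370., 344.])]
148 [array([354., 304.]), array([378., 340.])]
151 [array([359., 301.]), array([387., 336.])]
```

View pics/b.png

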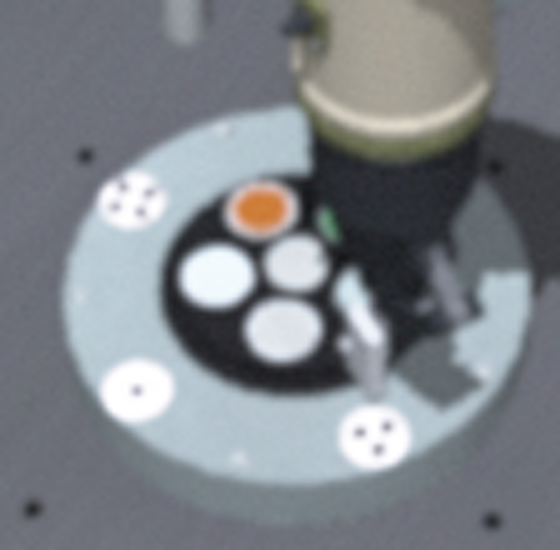

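The tab's outer top corner is at about (376,342) in the crop, so the tab is at roughly 147–148°. The three-dot label at (375,437) is at 141.6°. I'll push about 5.5° more, back away, and check from the top.

Emit:
send_rows(
  plan=[
    [[0.06,-0.01,0,0,0,0.3],[0.06,-0.01,0,0,0,0.3],[0.06,-0.01,0,0,0,0.3],[0,0,0,0,0,0],[-0.1,0,0,0,0,0],[-0.4,0,0,0,0,0],[0,0,-0.6,0,0,0],[0,0,-1,0,0,0],[0,0,-1,0,0,0],[-1,-0.5,0,0,0,0],[-1,-0.5,0,0,0,0],[-1,-0.5,0,0,0,0],[-1,-0.5,0,0,0,0],[-1,-0.5,0,0,0,0],[-1,-0.5,0,0,0,0],[0,0,0,0,0,0]],
  ],
)

```text
time_s: 9.75
tcp_pos: [0.3136, 0.0825, 0.1748]
tool_rot: [-3.135, -0.008, 0.912]
wrist_force: [0.4, 0.3, -0.4]
gripper_width: 0.0001
finger_force: 0.0
```

Run:
```python
from h import *
go(.59,-.1,.15,63)
im=read_camera("top")[:,:,::-1].copy();cv2.imwrite("pics/top1.png",im)
cv2.imwrite("pics/c.png",cv2.resize(im[150:262,172:284],None,fx=5,fy=5,interpolation=cv2.INTER_CUBIC))
c=np.array([.5422,.1459])
for a in(138,141.6,145):
    f=np.radians(a);e=np.array([np.cos(f),np.sin(f)])
    print(a,[((proj("top",np.r_[c+r*e,.096])-[172,150]+.5)*5).round(0) for r in(.062,.074,.086)])
```

```text
t 9.75 pos [0.3136 0.0825 0.1748] rpy [-179.6   -0.4   52.3] F [ 0.4  0.3 -0.4]
units dx,dy,dz,wz: [ 0.62  8.26  0.62 -1.79]
138 [array([177., 351.]), array([159., 369.]), array([142., 388.])]
141.6 [array([183., 356.]), array([166., 376.]), array([150., 395.])]
145 [array([189., 361.]), array([174., 381.]), array([158., 402.])]
```

View pics/c.png

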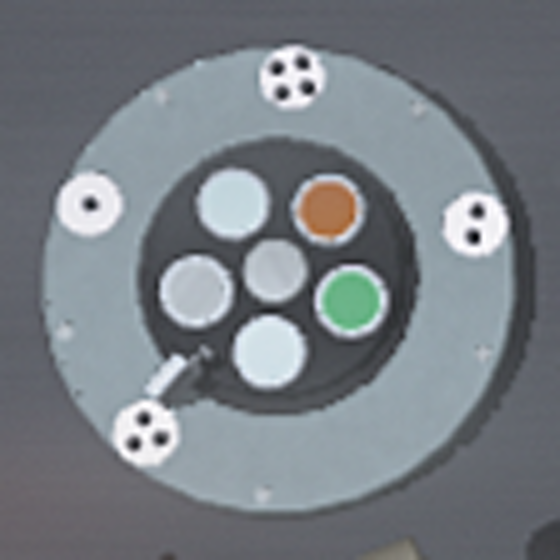

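The tab top strip runs from (182,358) to (150,392), which matches the 141.6° prediction and points at the three-dot label. Before moving on I'll verify this numerically and refine the shutter position.

Run:
```python
from h import *
a=cv2.imread("pics/top0.png");b=cv2.imread("pics/top1.png");c=np.array([.5422,.1459])
def disks(im):
    o=[]
    for k in (lambda h:(h[...,0]>35)&(h[...,0]<85)&(h[...,1]>60),lambda h:(h[...,0]<20)&(h[...,1]>90)):
        m=np.zeros(im.shape[:2],np.uint8);m[178:234,200:256]=k(cv2.cvtColor(im,cv2.COLOR_BGR2HSV)[178:234,200:256])
        M=cv2.moments(m,True);d=ray("top",(M["m10"]/M["m00"],M["m01"]/M["m00"]),.054)[:2]-c;o.append((np.hypot(*d),np.degrees(np.arctan2(d[1],d[0]))))
    return np.array(o)
A,B=disks(a),disks(b);print(A.round(3),B.round(3),"turn",(B-A)[:,1])
for im,box in((a,(240,212,260,228)),(b,(198,218,215,231))):
    w=np.zeros(im.shape[:2]);u0,v0,u1,v1=box;w[v0:v1,u0:u1]=np.clip(im[v0:v1,u0:u1].min(2)-180.,0,50)
    ys,xs=np.where(w>0)
    if im is b: k=(ys-150)*5<400-((0));k&=~(((ys-150)*5>395)); xs,ys=xs[k],ys[k]
    P=np.array([ray("top",q,.096)[:2] for q in np.c_[xs,ys]])-c;W=w[ys,xs];m=(P*W[:,None]).sum(0)/W.sum();print("tab r,ang",np.hypot(*m),np.degrees(np.arctan2(m[1],m[0])))
go(.576,-.117,.15,63.3)
```

```text
[[ 4.0000e-02 -1.9496e+01]
 [ 3.9000e-02  5.3258e+01]] [[ 4.10000e-02 -1.11509e+02]
 [ 4.00000e-02 -4.01050e+01]] turn [-92.01284532 -93.36303815]
tab r,ang 0.07406996869474348 -127.86001647365505
tab r,ang 0.07443428652311417 141.47125207296915
t 9.8 pos [0.3142 0.0836 0.1754] rpy [-179.7   -0.5   52.4] F [ 0.4  0.7 -0.4]
units dx,dy,dz,wz: [ 0.02  8.25  0.63 -1.82]
```

Run:
```python
from h import *
b=cv2.imread("pics/top1.png")
print("hub top",ray("top",(275/5-.4+172,270/5-.4+150),.058).round(4))
s=read_camera("side")[:,:,::-1].copy()
cv2.imwrite("pics/d.png",cv2.resize(s[195:305,200:312],(560,550),interpolation=cv2.INTER_CUBIC))
c=np.array([.5399,.1447])
for a in(138,141.6,145):
    f=np.radians(a);e=np.array([np.cos(f),np.sin(f)]);n=np.array([-e[1],e[0]])*.004
    print(a,[((proj("side",np.r_[c+r*e+q*n,.096])-[200,195]+.5)*5).round(0).tolist() for r,q in((.062,0),(.086,0),(.062,1),(.062,-1),(.086,1),(.086,-1))])
print("hub px",((proj("side",np.r_[c,.058])-[200,195]+.5)*5).round(0))
```

```text
hub top [0.5416 0.1455 0.058 ]
138 [[336.0, 311.0], [352.0, 350.0], [344.0, 309.0], [327.0, 313.0], [360.0, 348.0], [344.0, 353.0]]
141.6 [[343.0, 309.0], [363.0, 347.0], [351.0, 306.0], [335.0, 311.0], [371.0, 344.0], [355.0, 350.0]]
145 [[350.0, 306.0], [373.0, 343.0], [358.0, 303.0], [343.0, 309.0], [380.0, 340.0], [365.0, 346.0]]
hub px [297. 261.]
```

View pics/d.png

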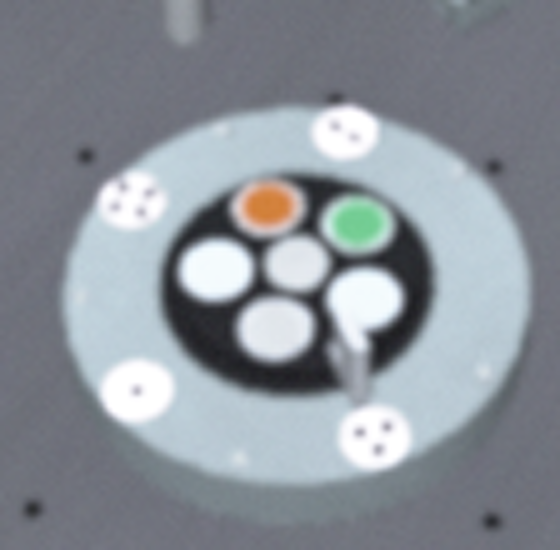

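In the side view the tab's outer top is at about (360,345), which puts it at 141 ± 1°. The wheel is done, so I'll move to the shutter.

Emit:
send_rows(
  plan=[
    [[0,0.45,0,0,0,0],[0,0.9,0,0,0,0],[0,0.9,0,0,0,0],[0,0.9,0.1,0,0,0],[0,0.9,0.1,0,0,0],[0,0.9,0.1,0,0,0],[0,0.9,0.1,0,0,0],[0,0.9,0.1,0,0,0],[0,0.9,0.1,0,0,0],[0,0.5,0,0,0,0],[0,0,0,0,0,-0.9],[0,0,0,0,0,-0.9],[0,0,0,0,0,0]],
  ],
)

```text
time_s: 11.48
tcp_pos: [0.5743, -0.1099, 0.1504]
tool_rot: [-3.139, -0.01, 1.111]
wrist_force: [0.0, -0.5, -0.1]
gripper_width: -0.0004
finger_force: 0.0
```

```bash
python3 -c "
from h import *
go(.576,-.117,.046,63.3)"
```

```text
t 11.475 pos [ 0.5743 -0.1099  0.1504] rpy [-179.9   -0.6   63.6] F [ 0.  -0.5 -0.1]
units dx,dy,dz,wz: [-0.14  0.12  2.61  0.06]
```

Emit:
send_rows(
  plan=[
    [[0,0.12,0.5,0,0,0],[0,0,0.8,0,0,0],[0,0,0.8,0,0,0],[0,0,0.35,0,0,0],[0,0,0.12,0,0,0],[0,0,0,0,0,0]],
  ],
)

```text
time_s: 12.22
tcp_pos: [0.5783, -0.1131, 0.0473]
tool_rot: [-3.138, -0.011, 1.107]
wrist_force: [-0.3, -0.5, 0.9]
gripper_width: 0.0
finger_force: 0.0
```

```bash
python3 -c "
from h import *
go(.5447,-.1802,.046,63.3)
s=read_camera('side')[140:220,262:362,::-1]
cv2.imwrite('pics/e.png',cv2.resize(s,None,fx=5,fy=5,interpolation=cv2.INTER_CUBIC))"
```

```text
t 12.225 pos [ 0.5783 -0.1131  0.0473] rpy [-179.8   -0.6   63.4] F [-0.3 -0.5  0.9]
units dx,dy,dz,wz: [-1.88  0.    0.03  0.02]
```

View pics/e.png

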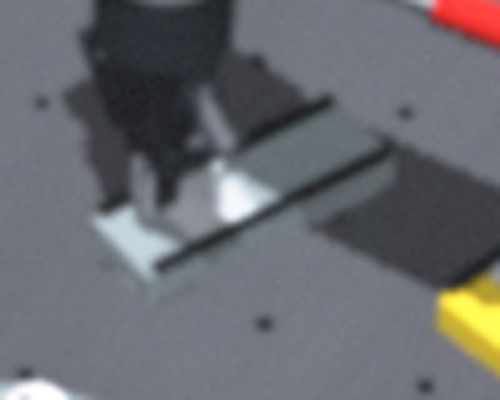

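The finger is behind the tab on the closed side: fingers at (150,190), tab at (215,190). Pushing.

Emit:
send_rows(
  plan=[
    [[-0.1,0,0,0,0,0],[-0.15,0,0,0,0,0],[-0.2,0,0,0,0,0],[-0.2,0,0,0,0,0],[-0.2,0,0,0,0,0],[-0.2,0,0,0,0,0],[-0.2,0,0,0,0,0],[-0.2,0,0,0,0,0],[-0.2,0,0,0,0,0],[-0.1,0,0,0,0,0],[0,0,0,0,0,0]],
  ],
)

```text
time_s: 13.65
tcp_pos: [0.5461, -0.1762, 0.0459]
tool_rot: [-3.137, -0.011, 1.107]
wrist_force: [0.7, 0.2, -0.2]
gripper_width: -0.0
finger_force: 0.0
```

Emit:
send_rows(
  plan=[
    [[-0.05,0,0,0,0,0],[-0.05,0,0,0,0,0],[0,0,0,0,0,0]],
  ],
)

```text
time_s: 14.02
tcp_pos: [0.5446, -0.1791, 0.0459]
tool_rot: [-3.137, -0.011, 1.107]
wrist_force: [1.3, -0.1, -1.3]
gripper_width: 0.0001
finger_force: 0.3
```

Emit:
send_rows(
  plan=[
    [[-0.04,0,0,0,0,0],[0,0,0,0,0,0]],
  ],
)

```text
time_s: 14.28
tcp_pos: [0.5439, -0.1806, 0.0459]
tool_rot: [-3.137, -0.011, 1.107]
wrist_force: [0.4, 1.4, -0.6]
gripper_width: -0.0004
finger_force: 0.5
```

Emit:
send_rows(
  plan=[
    [[-0.04,0,0,0,0,0],[0,0,0,0,0,0]],
  ],
)

```text
time_s: 14.52
tcp_pos: [0.5438, -0.1808, 0.0459]
tool_rot: [-3.137, -0.012, 1.109]
wrist_force: [0.8, 3.8, -1.1]
gripper_width: -0.0
finger_force: 2.4
```

Emit:
send_rows(
  plan=[
    [[-0.04,0,0,0,0,0],[0,0,0,0,0,0]],
  ],
)

```text
time_s: 14.78
tcp_pos: [0.5437, -0.1808, 0.0459]
tool_rot: [-3.137, -0.014, 1.11]
wrist_force: [3.5, 7.8, -1.5]
gripper_width: -0.0
finger_force: 4.3
```

The tool has stopped advancing and the force is rising (8.5 N), so the shutter is at its end stop. I'll back off, lift, and check.

Emit:
send_rows(
  plan=[
    [[0.15,0,0,0,0,0],[0.3,0,0,0,0,0],[0.1,0,-0.5,0,0,0],[0,0,-1,0,0,0],[0,0,-1,0,0,0],[0,0,-1,0,0,0],[0,-0.9,0,0,0,0],[0,-0.9,0,0,0,0],[0,-0.9,0,0,0,0],[0,-0.9,0,0,0,0],[0,-0.9,0,0,0,0],[0,-0.9,0,0,0,0],[0,0,0,0,0,0]],
  ],
)

```text
time_s: 16.4
tcp_pos: [0.3577, -0.068, 0.1873]
tool_rot: [-3.137, -0.012, 1.109]
wrist_force: [0.9, 0.3, -0.3]
gripper_width: -0.0002
finger_force: 0.0
```

```bash
python3 -c "
from h import *
go(.5,-.1,.15,63)
t=read_camera('top')[:,:,::-1][90:300,90:460]
cv2.imwrite('pics/f.png',cv2.resize(t,None,fx=2.1,fy=2.1,interpolation=cv2.INTER_CUBIC))"
```

```text
t 16.4 pos [ 0.3577 -0.068   0.1873] rpy [-179.8   -0.7   63.5] F [ 0.9  0.3 -0.3]
units dx,dy,dz,wz: [0.87 3.54 0.93 0.09]
```

View pics/f.png

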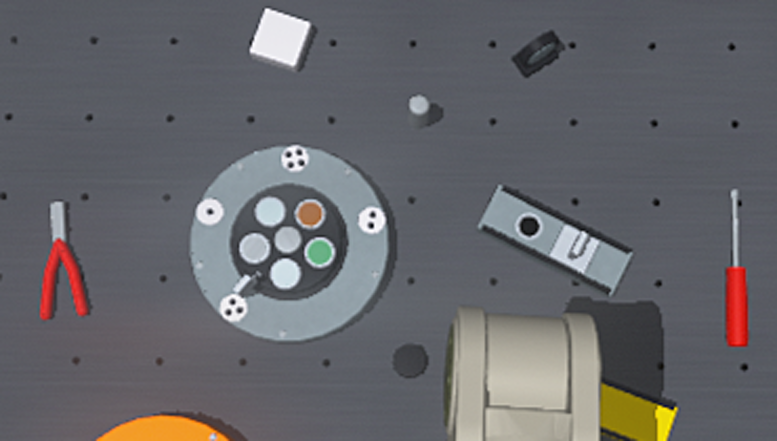

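The beam port at (529,226) is fully uncovered. The tab points at the three-dot label at (233,307), and the loose things have not moved. Handing in.

```bash
python3 -c "
from rig import *
print(finish_job())"
```

```text
the job is handed in; nothing more can be done
None
```

The job is handed in: the wheel's tab points at the three-dot label to within about 1.5°, the shutter was then pushed to its end stop so the beam port is fully uncovered, and the loose things were left where they lay; it took about 16 s of the 48 s allowed.

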